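# Index the valve table and close its slide gate

### The job

On the training bench, crank the black handwheel with its red grip clockwise (seen from above), counting the turns - each full turn swings the steel turntable 30 degrees clockwise - until the red-lipped slot of the valve on the turntable squarely faces the feed rail, and let the wheel stop there. Then push the brass gate plate, without lifting it, along the rail into the slot until it is fully home, and let go. Move the turntable only by its handwheel and leave the other things on the bench where they are.

Things in the scene. Friction and masses are not known exactly. Their poses are not given: they have to be found in the camera images.
- indexer: Fixed device: base plate 240 x 500 x 12 mm with grey gearbox, turntable, handwheel (at x -40, y +165 mm) and feed rail. Origin on the turntable's axis at bench level, z up; place and yaw vary. The rail runs along its -y axis, x = 0: a straight channel, y -260 mm (open end) to -100 mm (turntable end).
- wheel_axis (a point): Point on the handwheel's fixed vertical axis, 130 mm above the bench, level with the middle of the crank grip.
- crank (a point): Centre of the red crank grip on the handwheel, 50 mm from its axis, 130 mm above the bench: upright cylinder 20 mm across, from 106 to 149 mm above the bench. It revolves freely about its own axis, so it can be pinched from above and carried round without turning the hand. The black rim below (radius 50 mm) tops at 103 mm. Moves with the wheel.
- handwheel (a joint): Angle of the handwheel in rad, growing clockwise seen from above; it reads 0 when the valve slot faces the rail exactly and starts 1.2 to 2.3 turns short of that (-14.5 to -7.5). About 3 N at the grip turns it; it stays where it is left. Stops at -19.2 and +4.2.
- turntable (a joint): Angle of the turntable in rad, growing clockwise seen from above, 0 when the slot faces the rail. Geared to the handwheel: always 1/12 of its angle (30 degrees a turn), self-locking in practice.
- mouth (a point): Middle of the slot's mouth, on the slot floor, 90 mm from the turntable's axis, 70 mm above the bench; its -y axis points out of the slot. Slot in the blue valve body (84 mm wide, top 87 mm, steel ring up to 106 mm above the bench): 58 mm wide, 9.5 mm high, 90 mm deep, floor 1 mm below the rail's; its red lips flare outward.
- seat (a point): Point on the slot floor where the gate plate's origin lies when fully home, 55 mm from the turntable's axis; rides on the turntable. When the slot faces the rail it lies at y = -55 mm of the indexer and its +y axis is the push direction.
- rail (a point): Middle of the rail's floor, 71 mm above the bench, axes as the indexer's, at its y = -180 mm. Channel 59 mm wide between 10 mm thick guide walls 12 mm high (tops 83 mm above the bench), open above and at both ends.
- gate: Loose brass plate 56 mm wide (x), 110 long (y), 6 thick, 0.2-0.4 kg; origin at the centre of its underside, +y to its leading edge. Upright orange lug at the rear, flush with the rear edge: 40 mm wide, 8 thick, top 40 mm above the underside; push on its back. Starts flat on the rail, origin 165-190 mm from the turntable's axis. Home: leading edge on the slot's end wall, 20 mm and lug outside.
- ferrule: Bystander: steel ring 50 mm across, 22 mm high, lying on the indexer's base plate at the rail's +x side. Origin at the centre of its underside.
- cap: Bystander: white plastic cap 32 mm across, 18 mm high, on the base plate at the rail's -x side. Origin at the centre of its underside.
- lever_valve: Bystander: steel valve with black and red lever, about 110 mm wide, 85 mm high, right of the device. Origin under its body.
- driver: Bystander: screwdriver lying on the right.
- spanner: Bystander: spanner lying on the left.
- jar: Bystander: small jar 40 mm across, 45 mm high, on the left. Origin under its centre.
- pen: Bystander: black pen 140 mm long, on the left.
Mind the look-alikes: they are no part of the job. Several things have the shape of the gate; the one meant has the colours described above.

How it is judged:
On the way:
1. the turntable stands still with the slot facing the rail (within 2.5 degrees), the gate plate not yet moved (by more than 10 mm) (value of joint turntable between -0.044 and 0.044 rad and velocity of joint handwheel between -0.15 and 0.15 rad/s and distance of gate from where it was at the start of the episode below 0.01 m), for 0.2 s.
At the end, for the whole second after the job is handed in: The slot faces the rail within 2.5 degrees; the gate plate lies flat and straight in it (within 3 degrees), at most 4 mm short of fully home; plate and wheel are at rest (value of joint turntable between -0.044 and 0.044 rad and y of gate in the frame of seat above -0.004 m and distance between gate and seat below 0.006 m and angle between the y axis of gate and the y axis of seat, either way round below 0.05 rad and angle between gate's own z axis and vertical below 0.05 rad and linear speed of gate below 0.01 m/s and velocity of joint handwheel between -0.15 and 0.15 rad/s); the robot touches nothing.
It fails at once if the turntable or the valve on it was pushed directly (more than 10 N) instead of by its handwheel (contact force between any of the arm, the fingers and turntable above 10 N).
It fails at once if the gate plate was lifted off the rail (more than 15 mm) (height (world z) of gate above 0.086 m).
It fails at once if one of the bystanders was moved (more than 30 mm) (distance of any of ferrule, cap, lever_valve, driver, spanner, jar, pen from where it was at the start of the episode above 0.03 m).
It also fails if it takes over 72 s, if anything falls off the work surface, if the arm or the gripper's body presses on something with over 40 N, if the wrist force passes 120 N, or if a joint passes its speed limit or range.

### The arm

A 6-joint arm with a two-finger parallel gripper is mounted at the origin on the work surface. World frame = base frame: x ahead of the robot, y to its left, z up, the work surface at z = 0. Lengths are in m, angles in rad, forces in N, time in s.
With the tool pointing down it reaches from about 0.325 to 0.85 m from the base axis. Payload 15.5 kg.
Tool frame: the origin (TCP) lies at the very end of the fingers, on their centre line; the grasp point (between the pads) lies 19 mm behind it; z points along the fingers, y is the line along which they close (so a half turn about z gives the same grasp; the last joint's range is limited). The gripper opens to 91 mm and grips with 3 to 60 N. Pads are 32 mm wide; open, the fingers measure 118 mm over their backs; the gripper's body (76 mm by 178 mm) begins 60 mm behind the grasp point.
Start: joints at [-1.22, 0.494, 1.345, -0, 1.302, -0.096], TCP at [0.27, -0.564, 0.214] pointing down, gripper open.
Joint ranges: [-2.91, 2.91], [-0.82, 2.16], [0.22, 2.67], [-1.22, 4.37], [0.12, 2.79], [-3.08, 3.08]. Speed limits (rad/s): [1.89, 1.89, 2.57, 3.01, 3.01, 3.01].

### API

Orientations are given as a rotation vector (axis times angle).
In Python, from cell import robot, vision gives the robot as it stands.
- The arm moves only by the tool jog_arm, never from a script. Its argument "motion" is a list of rows, each an object with "slide": the shift along the world's x, y, z in units of 200 mm (1.0 is 200 mm), a list of three; "angular": the turn, a rotation vector about the world's x, y, z in units of pi/4 rad (1.0 is pi/4 rad), a list of three; "jaw": the opening, from -1 (shut) to 1 (fully open), so that 0 is half open. A call has 1 to 20 rows; each row is the pose to reach, as a shift and turn from the pose commanded when the call began; what a row does not reach only later rows make up. A row lasts 1/8 s, in which the tool goes at most 62.5 mm and 10.7 degrees, less where a joint would pass 70% of its speed; a pose out of reach is approached as far as the arm can. A call with a number of a shift or a turn outside -1 to 1 is refused whole. A call with a gripper value outside its range is refused whole. The fingers move at their own pace and stop on an object; "grip_force" is the grip in N (left out, the last holds). Time passes only in rows, so rows that repeat a pose let the fingers close. It gives the time, the measured TCP pose, the force, the opening and the grip force at its end, in the units of the state.
- robot.state(): the state, without advancing time (a new reading comes with each control period).
- vision.get_image(name): name is "scene" or "side" or "wrist"; returns a dict with "img" (420x560x3 uint8, red, green, blue), "fov_y" (degrees; the focal length in pixels is half the picture's height over the tangent of half this angle, whatever the lens; pixels are square), "cx", "cy" (the principal point, pixels), "extrinsics" (4x4, takes a point from world to camera coordinates). Camera axes: x right, y down, z forward; pixel columns grow to the right and rows downward; lengths in m; the calibration is good to about 2 mm. A picture is of the moment at which its call begins. There is no depth.
- robot.hand_in(): hands the job in; it is judged then, once.
The state is a dict: "time": time; "qpos": joint angles; "joint_vel": joint speeds; "effort": joint torques, N m; "eef_pos": TCP position; "ee_rot": TCP orientation; "wrist_force": force on the tool from outside, world axes, zero at the start; "torque": the same for the moment, N m; "gripper_width": finger opening in m; "grasp_force": force on a finger pad.
Only numpy, scipy, OpenCV 4.12 (cv2) and the standard library are available. Lean on these libraries where they do the work, as an engineer would, in place of code of your own. Each camera call takes 0.05 s, during which the arm holds its last target. There are 200 camera calls.

## Working session

There is one attempt and no reset: what is moved stays moved. The work goes in short steps, Python scripts to look and compute and a tool call to move; the robot and the scene stay as the last step left them, time stands still between calls to the robot, and variables do not carry over. Pictures are saved under pics/ and viewed, at most 10 in all, crops included, and the job is handed in when it is done.

Besides the shell and the picture viewer there is one more tool, called after ">>>" as name([rows], argument=value, ...), one row to a line, values as JSON. jog_arm: Moves the arm, as the interface text tells. Its arguments: {"type":"object","properties":{"motion":{"type":"array","items":{"type":"object","properties":{"slide":{"type":"array","items":{"type":"number","minimum":-1,"maximum":1}},"angular":{"type":"array","items":{"type":"number","minimum":-1,"maximum":1}},"jaw":{"type":"number"}}}},"grip_force":{"type":"number"}},"required":["motion"]}

```bash
mkdir -p pics; cat > h.py <<'E'
from cell import robot, vision
import numpy as np, cv2, json
def snap(n,f):
    d=vision.get_image(n); cv2.imwrite(f'pics/{f}.png',d['img'][:,:,::-1])
    np.savez(f'pics/{f}.npz',**{k:np.array(v) for k,v in d.items()}); return d
def load(f): return np.load(f'pics/{f}.npz')
def K(d): 
    f=d['img'].shape[0]/2/np.tan(np.radians(float(d['fov_y']))/2); return f,float(d['cx']),float(d['cy'])
def ray(d,u,v):
    f,cx,cy=K(d);E=d['extrinsics'];R=E[:3,:3];c=-R.T@E[:3,3]
    return c,R.T@np.array([(u-cx)/f,(v-cy)/f,1])
def atz(d,u,v,z):
    c,r=ray(d,u,v);return c+r*(z-c[2])/r[2]
def proj(d,P):
    f,cx,cy=K(d);E=d['extrinsics'];p=E[:3,:3]@np.array(P)+E[:3,3];return np.array([cx+f*p[0]/p[2],cy+f*p[1]/p[2]])
E
python3 - <<'E'
from h import *
a=[snap(n,n+'0') for n in('scene','side','wrist')]
for d in a: print(ray(d,280,210)[0].round(3),ray(d,280,210)[1].round(3),d['fov_y'])
big=np.hstack([d['img'][:,:,::-1] for d in a[:2]])
cv2.imwrite('pics/s0big.png',cv2.resize(a[0]['img'][:,:,::-1],(800,600),interpolation=cv2.INTER_CUBIC))
cv2.imwrite('pics/d0big.png',cv2.resize(a[1]['img'][:,:,::-1],(800,600),interpolation=cv2.INTER_CUBIC))
print(robot.state())
E
```

```text
[ 1.499 -0.042  0.922] [-0.761  0.026 -0.649] 51.414511729266266
[-0.132  0.791  0.671] [ 0.554 -0.662 -0.506] 51.535913493503195
[ 0.336 -0.531  0.384] [-0.241 -0.108 -0.964] 58.195399014692555
{'time': 0.15, 'qpos': array([-1.21950842e+00,  4.94058915e-01,  1.34597867e+00, -7.43326554e-06,
        1.30248947e+00, -9.55260833e-02]), 'joint_vel': array([ 0.00077976, -0.00193091, -0.00206007, -0.0007835 , -0.00079317,
        0.0007662 ]), 'effort': array([ 2.20043075e-03, -8.79203296e+01, -3.82049668e+01,  7.07271975e-02,
        5.03141375e-02, -7.90673766e-05]), 'eef_pos': array([ 0.26994613, -0.5633798 ,  0.21346719]), 'ee_rot': array([-3.06261513e+00, -6.95827886e-01,  1.98292445e-04]), 'wrist_force': array([ 0.2799626 , -0.53961023,  0.67582422]), 'torque': array([ 0.01079337,  0.00408975, -0.02382845]), 'grasp_force': 0.0, 'gripper_width': 0.09087947307502982}
```

View pics/s0big.png

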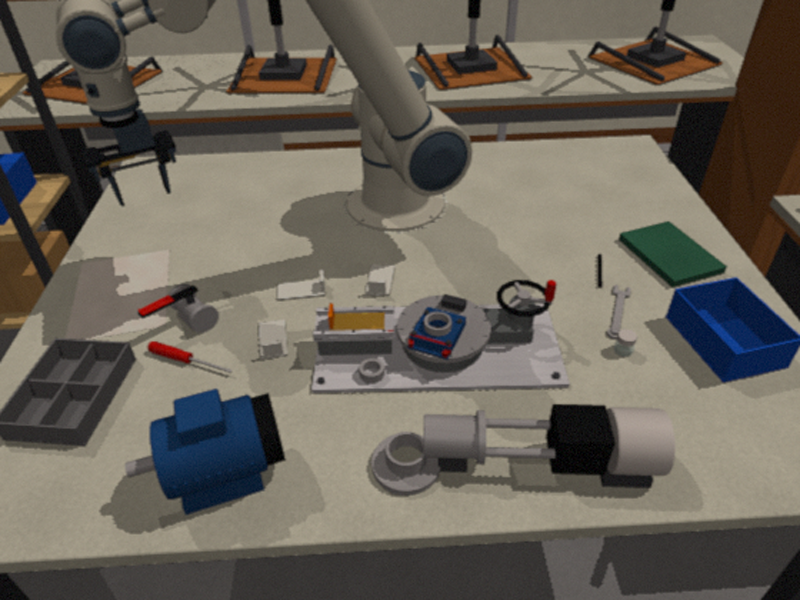

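View pics/d0big.png

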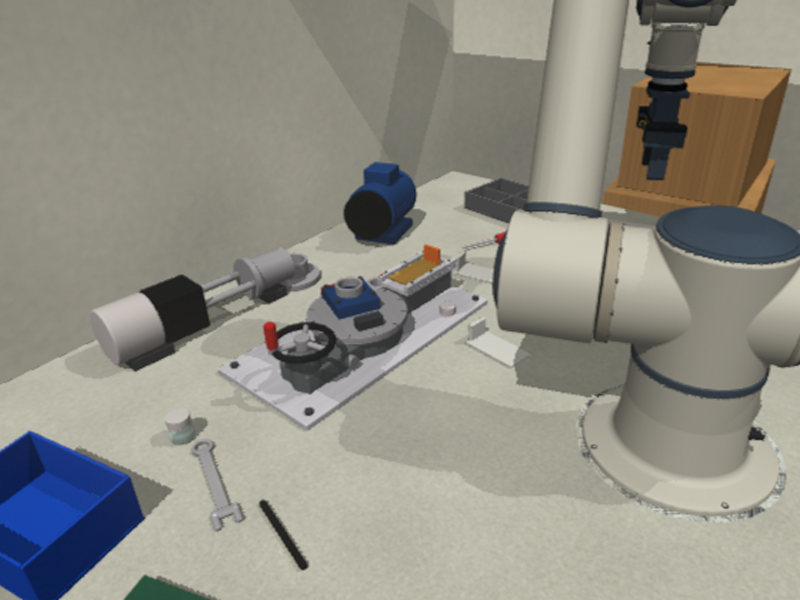

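The scene view shows the device at its centre. Its rail is at the left (big-picture px 315-395, 320) and its wheel at the right (525, 297), with the red grip at (550, 290). The side view shows the grip at (270, 335). I'll enlarge both.

```bash
python3 - <<'E'
from h import *
a=load('scene0')['img'][185:285,208:408,::-1];cv2.imwrite('pics/c1.png',cv2.resize(a,None,fx=4,fy=4,interpolation=cv2.INTER_CUBIC))
a=load('side0')['img'][155:305,150:350,::-1];cv2.imwrite('pics/c2.png',cv2.resize(a,None,fx=4,fy=4,interpolation=cv2.INTER_CUBIC))
E
```

```text
(no output)
```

View pics/c1.png

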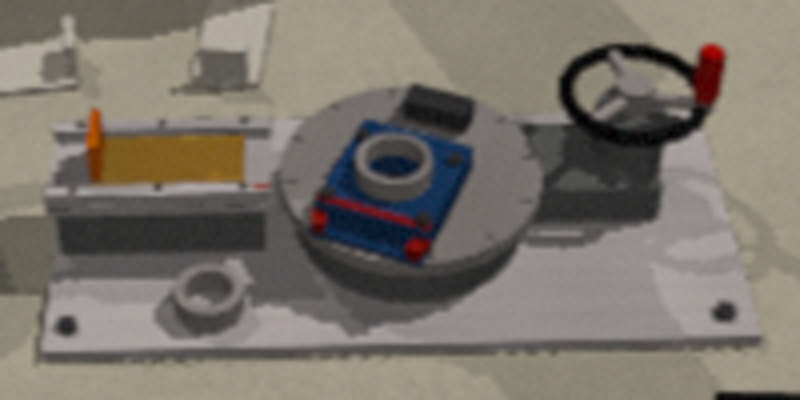

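View pics/c2.png

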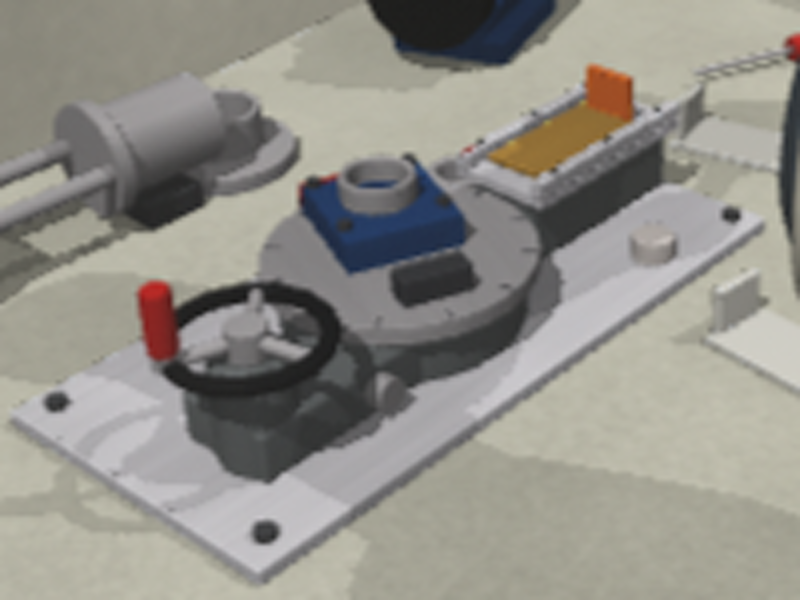

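Scene crop: crank grip centre (709,73), rim centre about (636,94), ring top (394,160), rail at x 45-270, gate leading edge at x = 245. Side crop: grip (158,320), rim centre (252,339), ring (378,178). The slot points mostly toward +x. Next I'll fit the device pose.

```bash
python3 - <<'E'
from h import *
from scipy.optimize import least_squares
S,D=load('scene0'),load('side0')
cs=lambda u,v:np.array([u/4+208-.375,v/4+185-.375]); cd=lambda u,v:np.array([u/4+150-.375,v/4+155-.375])
# (cam,pixel,device pt)
obs=[(S,cs(636,92),(-.04,.165,.098)),(D,cd(250,338),(-.04,.165,.098)),
(S,cs(45,195),(.0395,-.26,.083)),(S,cs(55,125),(-.0395,-.26,.083)),(S,cs(272,128),(-.0395,-.1,.083)),
(D,cd(540,195),(-.0395,-.1,.083)),(D,cd(700,90),(-.0395,-.26,.083)),
]
pl=[(S,cs(40,348),(.12,0,.012)),(S,cs(760,338),(.12,1,.012)),(D,cd(262,573),(-.12,1,.012)),(D,cd(12,415),(.12,1,.012)),(D,cd(763,224),(-.12,0,.012))]
def W(p,q):
    c,s=np.cos(p[2]),np.sin(p[2]);return (p[0]+c*q[0]-s*q[1],p[1]+s*q[0]+c*q[1],q[2])
def res(p):
    r=[proj(d,W(p,q))-px for d,px,q in obs]
    r+=[proj(d,W(p,(q[0],p[3]+.5*q[1],q[2])))-px for d,px,q in pl]
    return np.concatenate(r)
o=least_squares(res,[.55,.05,0,-.26],loss='soft_l1');print(o.x.round(4));print(res(o.x).reshape(-1,2).round(1))
p=o.x;np.save('pose.npy',p)
print('axis',W(p,(-.04,.165,.13)))
for z,a,b in((.13,(709,74),(158,320)),):
    A=np.array([ray(S,*cs(*a)),ray(D,*cd(*b))])
    c1,r1=A[0];c2,r2=A[1];t=np.linalg.lstsq(np.c_[r1,-r2],c2-c1,rcond=None)[0]
    print('crank tri',c1+r1*t[0],c2+r2*t[1],'z',atz(S,*cs(*a),z),atz(D,*cd(*b),z))
print('ring',atz(S,*cs(394,160),.106),atz(D,*cd(378,176),.106))
print('gate lead',[atz(S,*cs(245,v),.077).round(3) for v in(136,183)],[W(p,(x,-.1,.077)) for x in(-.028,.028)])
for n,f,d,L in(('S',cs,S,[(363,122),(472,150)]),('D',cd,D,[(350,270),(465,242),(302,190),(430,160)])):
    print(n,[atz(d,*f(*q),.087).round(4) for q in L])
print('lips',[atz(S,*cs(*q),.08).round(3) for q in((318,220),(418,248))])
print('ccorn lug',atz(S,*cs(95,110),.111),atz(D,*cd(610,78),.111))
E
```

```text
[ 0.5737  0.0758 -0.04   -0.2631]
[[-0.3 -0. ]
 [-0.5  0.1]
 [-0.3  0. ]
 [-0.2 -1. ]
 [-0.  -3. ]
 [ 0.3 -2.2]
 [-5.   3.5]
 [-0.1  0.6]
 [ 0.8 -1. ]
 [-0.2  0.1]
 [-0.3 -0.8]
 [ 1.3 -1.7]]
axis (np.float64(0.5403680640319214), np.float64(0.2423110717023944), 0.13)
crank tri [0.55987208 0.28814634 0.1281405 ] [0.56016842 0.28868881 0.12801587] z [0.56207063 0.28737251 0.13      ] [0.55763918 0.29052632 0.13      ]
ring [0.60947831 0.05935719 0.106     ] [0.60261579 0.06277307 0.106     ]
gate lead [array([ 0.544, -0.043,  0.077]), array([ 0.594, -0.045,  0.077])] [(np.float64(0.5417629349122445), np.float64(-0.022956819937787393), 0.077), (np.float64(0.5977181547558102), np.float64(-0.025195876046559817), 0.077)]
S [array([0.5464, 0.0432, 0.087 ]), array([0.5823, 0.1181, 0.087 ])]
D [array([0.5571, 0.1396, 0.087 ]), array([0.5201, 0.0704, 0.087 ]), array([0.6565, 0.0836, 0.087 ]), array([ 6.133e-01, -6.000e-04,  8.700e-02])]
lips [array([0.638, 0.005, 0.08 ]), array([0.67, 0.07, 0.08])]
ccorn lug [ 0.54651102 -0.14909228  0.111     ] [ 0.55867335 -0.14137092  0.111     ]
```

>>> jog_arm([
  {"slide":[0.4,0.85,0],"angular":[0,0,-0.62]},
  {"slide":[0.4,0.85,0],"angular":[0,0,-0.62]},
  {"slide":[0.4,0.85,0],"angular":[0,0,-0.62]},
  {"slide":[0.4,0.85,0],"angular":[0,0,-0.62]},
])

```text
schema error: expected keys slide, angular, jaw
```

>>> jog_arm([
  {"slide":[0.4,0.85,0]},
  {"slide":[0.4,0.85,0]},
  {"slide":[0.4,0.85,0]},
  {"slide":[0.4,0.85,0]},
])

```text
schema error: expected keys slide, angular, jaw
```

>>> jog_arm([
  {"slide":[0.3,0.85,0]},
  {"slide":[0.3,0.85,0]},
  {"slide":[0.3,0.85,0]},
  {"slide":[0.3,0.85,0]},
])

```text
schema error: expected keys slide, angular, jaw
```

>>> jog_arm([
  {"slide":[0.2,0.85,0]},
  {"slide":[0.2,0.85,0]},
  {"slide":[0.2,0.85,0]},
  {"slide":[0.2,0.85,0]},
])

```text
schema error: expected keys slide, angular, jaw
```

```bash
python3 - <<'E'
from h import *
d=snap('wrist','w1');s=robot.state();print(s['time'],s['eef_pos'],s['ee_rot'],s['qpos'].round(2))
p=np.load('pose.npy');print(proj(d,(.560,.2884,.149)),proj(d,(p[0],p[1],.087)))
cv2.imwrite('pics/w1b.png',cv2.resize(d['img'][:,:,::-1],(800,600),interpolation=cv2.INTER_CUBIC))
E
```

```text
0.2 [ 0.2699645  -0.56342426  0.21356436] [-3.06277970e+00 -6.95814104e-01  1.62362251e-04] [-1.22  0.49  1.35 -0.    1.3  -0.1 ]
[-2660.77135366 -2529.59159936] [ -749.27990433 -1037.54022623]
```

View pics/w1b.png

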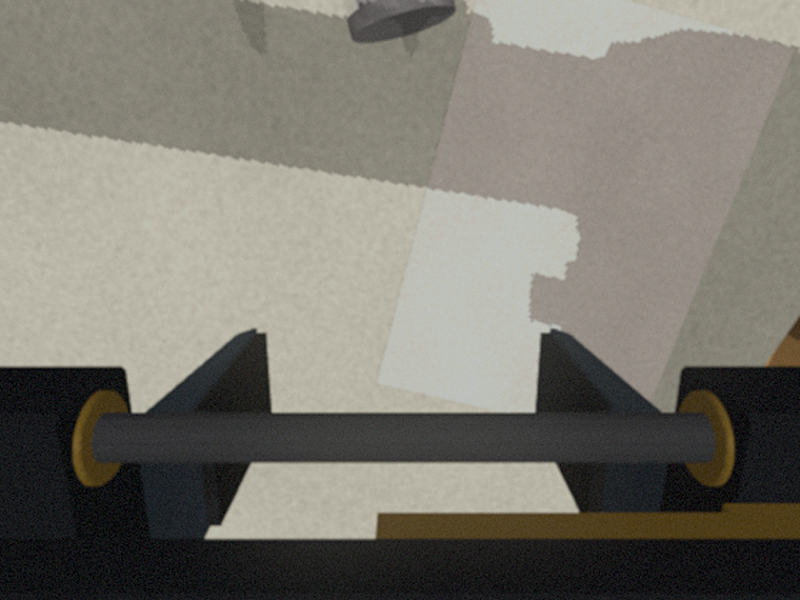

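The jog calls were refused because every row needs all three keys, so the arm did not move. The wrist picture shows only bare bench between the fingers at (265,330) and (545,330).

>>> jog_arm([
  {"slide":[0.4,0.85,0],"angular":[0,0,-0.62],"jaw":1},
  {"slide":[0.4,0.85,0],"angular":[0,0,-0.62],"jaw":1},
  {"slide":[0.4,0.85,0],"angular":[0,0,-0.62],"jaw":1},
  {"slide":[0.4,0.85,0],"angular":[0,0,-0.62],"jaw":1},
])

```text
time: 0.7
eef_pos: [0.3511, -0.3901, 0.214]
ee_rot: [-3.14, 0.061, 0.0]
wrist_force: [-0.5, 0.2, 0.4]
gripper_width: 0.091
grasp_force: 0.0
```

>>> jog_arm([
  {"slide":[0.4,0.85,0],"angular":[0,0,0],"jaw":1},
  {"slide":[0.4,0.85,0],"angular":[0,0,0],"jaw":1},
  {"slide":[0.4,0.85,0],"angular":[0,0,0],"jaw":1},
  {"slide":[0.4,0.85,0],"angular":[0,0,0],"jaw":1},
])

```text
time: 1.2
eef_pos: [0.4312, -0.2208, 0.214]
ee_rot: [-3.141, 0.055, -0.0]
wrist_force: [-0.7, -0.2, -0.2]
gripper_width: 0.0912
grasp_force: 0.0
```

>>> jog_arm([
  {"slide":[0.3,0.85,0],"angular":[0,0,0],"jaw":1},
  {"slide":[0.3,0.85,0],"angular":[0,0,0],"jaw":1},
  {"slide":[0.3,0.85,0],"angular":[0,0,0],"jaw":1},
  {"slide":[0.3,0.85,0],"angular":[0,0,0],"jaw":1},
])

```text
time: 1.7
eef_pos: [0.4911, -0.0519, 0.2139]
ee_rot: [-3.141, 0.057, -0.001]
wrist_force: [0.3, -0.6, -0.1]
gripper_width: 0.091
grasp_force: 0.0
```

>>> jog_arm([
  {"slide":[0.2,0.85,0],"angular":[0,0,0],"jaw":1},
  {"slide":[0.2,0.85,0],"angular":[0,0,0],"jaw":1},
  {"slide":[0.2,0.85,0],"angular":[0,0,0],"jaw":1},
  {"slide":[0.2,0.85,0],"angular":[0,0,0],"jaw":1},
])

```text
time: 2.2
eef_pos: [0.5311, 0.1174, 0.2137]
ee_rot: [-3.141, 0.059, -0.001]
wrist_force: [1.1, -0.5, 0.7]
gripper_width: 0.091
grasp_force: 0.0
```

```bash
python3 - <<'E'
from h import *
d=snap('wrist','w2');s=robot.state();print(s['time'],s['eef_pos'],s['ee_rot'],s['qpos'].round(2))
p=np.load('pose.npy');print(proj(d,(.560,.2884,.149)),proj(d,(p[0],p[1],.087)),proj(d,(.540,.2423,.1)))
cv2.imwrite('pics/w2b.png',cv2.resize(d['img'][:,:,::-1],(800,600),interpolation=cv2.INTER_CUBIC))
E
```

```text
2.25 [0.53064916 0.11587085 0.21363578] [ 3.14052163e+00 -6.06198347e-02 -1.29161578e-04] [ 0.11  0.38  1.55 -0.    1.21  1.71]
[ 13.20139404 189.25524767] [333.71054523 145.07433326] [121.36282457 198.91322249]
```

View pics/w2b.png

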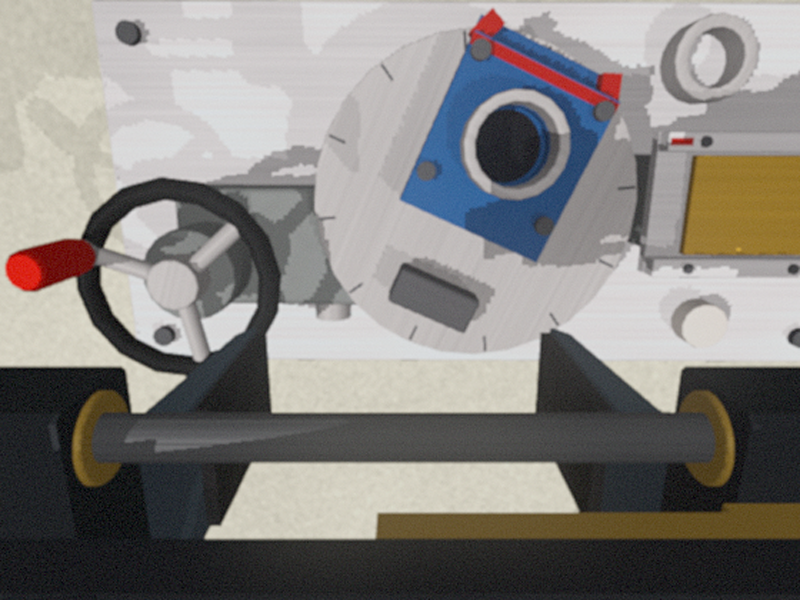

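The wrist view from above shows the grip top at (27,271), the wheel hub at (174,284) and the valve's rear edge from (402,197) to (538,262). The red bar runs from (485,40) to (612,100), and the rail end is at x about 650, with the gate's leading edge at x = 685.

```bash
python3 - <<'E'
from h import *
d=load('w2');f=lambda u,v,z:atz(d,u*.7+(.7-1)/2,v*.7+(.7-1)/2,z)
g=lambda *q:f(*q).round(4)[:2]
print('grip',g(27,271,.149),'hub',g(174,284,.104),'rim',g((80+279)/2,(178+372)/2,.1))
def ang(a,b,z): v=f(*b,z)-f(*a,z);return np.degrees(np.arctan2(v[1],v[0])),np.linalg.norm(v)
print('back',ang((402,197),(538,262),.087),'left',ang((402,197),(470,48),.087),'bar',ang((485,40),(612,100),.087),'right',ang((538,262),(618,105),.087))
print('ring',g(515,145,.106))
for z in(.05,.06,.07):print('disc',z,g(476,190,z), ang((315,190),(637,190),z)[1])
print('gate edge',g(692,155,.077),g(683,254,.077),ang((692,155),(683,254),.077))
print('rail end top',g(655,133,.083),g(641,270,.083))
print('plate', ang((95,0),(133,358),.012))
p=np.load('pose.npy');print(p,np.degrees(p[2]))
E
```

```text
grip [0.5597 0.2849] hub [0.5411 0.2403] rim [0.5451 0.2383]
back (np.float64(-117.43557815313383), np.float64(0.08438533875687712)) left (np.float64(-27.07986889226129), np.float64(0.08220271903632025)) bar (np.float64(-115.28113489201245), np.float64(0.07298553069573052)) right (np.float64(-25.734487123012848), np.float64(0.0907544409251248))
ring [0.6057 0.0594]
disc 0.05 [0.5805 0.0715] 0.19628398203915276
disc 0.06 [0.5812 0.0728] 0.19041728701105134
disc 0.07 [0.5819 0.0741] 0.18455059198294996
gate edge [ 0.5968 -0.044 ] [ 0.5415 -0.0444] (np.float64(-179.56809962376403), np.float64(0.05533731092669066))
rail end top [ 0.6091 -0.0199] [ 0.5343 -0.0182]
plate (np.float64(175.97534627021017), np.float64(0.23819647439926114))
[ 0.57373886  0.07584369 -0.03999381 -0.26306202] -2.29147627091729
```

>>> jog_arm([
  {"slide":[0.15,0.85,0],"angular":[0,0,0],"jaw":1},
  {"slide":[0.15,0.85,0],"angular":[0,0,0],"jaw":1},
  {"slide":[0.15,0.85,0],"angular":[0,0,0],"jaw":1},
  {"slide":[0.15,0.85,-0.25],"angular":[0,0,0],"jaw":0.2},
  {"slide":[0.15,0.85,-0.51],"angular":[0,0,0],"jaw":0},
  {"slide":[0.15,0.85,-0.51],"angular":[0,0,0],"jaw":0},
])

```text
time: 3.0
eef_pos: [0.5604, 0.2831, 0.1097]
ee_rot: [3.139, -0.065, -0.004]
wrist_force: [-0.1, 0.1, 0.8]
gripper_width: 0.0641
grasp_force: 0.0
```

>>> jog_arm([
  {"slide":[0,0,0],"angular":[0,0,0],"jaw":-1},
  {"slide":[0,0,0],"angular":[0,0,0],"jaw":-1},
  {"slide":[0,0,0],"angular":[0,0,0],"jaw":-1},
  {"slide":[0,0,0],"angular":[0,0,0],"jaw":-1},
  {"slide":[0,0,0],"angular":[0,0,0],"jaw":-1},
  {"slide":[0,0,0],"angular":[0,0,0],"jaw":-1},
], grip_force=20)

```text
time: 3.75
eef_pos: [0.5601, 0.2865, 0.1121]
ee_rot: [-3.141, 0.063, -0.0]
wrist_force: [-0.4, 1.3, 2.4]
gripper_width: 0.0194
grasp_force: 20.0
```

```bash
cat >> h.py <<'E'
def circ(a0,n,st,c=(.5405,.2407)):
    o=[]
    for k in range(1,n+1):
        a=np.radians(a0-st*k);b=np.radians(a0)
        x,y=.25*(np.cos(a)-np.cos(b)),.25*(np.sin(a)-np.sin(b))
        o.append('{"slide": [%.3f, %.3f, 0], "angular": [0, 0, 0], "jaw": -1}'%(x,y))
    print('['+', '.join(o)+']')
E
python3 -c "
from h import *
circ(66.8,12,15)"
```

```text
[{"slide": [0.056, -0.033, 0], "angular": [0, 0, 0], "jaw": -1}, {"slide": [0.102, -0.080, 0], "angular": [0, 0, 0], "jaw": -1}, {"slide": [0.134, -0.137, 0], "angular": [0, 0, 0], "jaw": -1}, {"slide": [0.150, -0.200, 0], "angular": [0, 0, 0], "jaw": -1}, {"slide": [0.149, -0.265, 0], "angular": [0, 0, 0], "jaw": -1}, {"slide": [0.131, -0.328, 0], "angular": [0, 0, 0], "jaw": -1}, {"slide": [0.098, -0.384, 0], "angular": [0, 0, 0], "jaw": -1}, {"slide": [0.051, -0.430, 0], "angular": [0, 0, 0], "jaw": -1}, {"slide": [-0.006, -0.462, 0], "angular": [0, 0, 0], "jaw": -1}, {"slide": [-0.069, -0.478, 0], "angular": [0, 0, 0], "jaw": -1}, {"slide": [-0.134, -0.477, 0], "angular": [0, 0, 0], "jaw": -1}, {"slide": [-0.197, -0.460, 0], "angular": [0, 0, 0], "jaw": -1}]
```

>>> jog_arm([
  {"slide":[0.056,-0.033,0],"angular":[0,0,0],"jaw":-1},
  {"slide":[0.102,-0.08,0],"angular":[0,0,0],"jaw":-1},
  {"slide":[0.134,-0.137,0],"angular":[0,0,0],"jaw":-1},
  {"slide":[0.15,-0.2,0],"angular":[0,0,0],"jaw":-1},
  {"slide":[0.149,-0.265,0],"angular":[0,0,0],"jaw":-1},
  {"slide":[0.131,-0.328,0],"angular":[0,0,0],"jaw":-1},
])

```text
time: 4.5
eef_pos: [0.5882, 0.2206, 0.1121]
ee_rot: [-3.14, 0.063, -0.006]
wrist_force: [6.8, 1.9, -3.4]
gripper_width: 0.0196
grasp_force: 20.0
```

```bash
python3 -c "
from h import *
s=robot.state();print(s['eef_pos'],s['wrist_force'],s['grasp_force'],s['gripper_width'])
circ(-23.2,12,15)"
```

```text
[0.58818602 0.22063803 0.11214585] [ 6.77519016  1.86712311 -3.3964555 ] 19.99981999397278 0.019644729622350223
[{"slide": [-0.033, -0.056, 0], "angular": [0, 0, 0], "jaw": -1}, {"slide": [-0.080, -0.102, 0], "angular": [0, 0, 0], "jaw": -1}, {"slide": [-0.137, -0.134, 0], "angular": [0, 0, 0], "jaw": -1}, {"slide": [-0.200, -0.150, 0], "angular": [0, 0, 0], "jaw": -1}, {"slide": [-0.265, -0.149, 0], "angular": [0, 0, 0], "jaw": -1}, {"slide": [-0.328, -0.131, 0], "angular": [0, 0, 0], "jaw": -1}, {"slide": [-0.384, -0.098, 0], "angular": [0, 0, 0], "jaw": -1}, {"slide": [-0.430, -0.051, 0], "angular": [0, 0, 0], "jaw": -1}, {"slide": [-0.462, 0.006, 0], "angular": [0, 0, 0], "jaw": -1}, {"slide": [-0.478, 0.069, 0], "angular": [0, 0, 0], "jaw": -1}, {"slide": [-0.477, 0.134, 0], "angular": [0, 0, 0], "jaw": -1}, {"slide": [-0.460, 0.197, 0], "angular": [0, 0, 0], "jaw": -1}]
```

>>> jog_arm([
  {"slide":[-0.033,-0.056,0],"angular":[0,0,0],"jaw":-1},
  {"slide":[-0.08,-0.102,0],"angular":[0,0,0],"jaw":-1},
  {"slide":[-0.137,-0.134,0],"angular":[0,0,0],"jaw":-1},
  {"slide":[-0.2,-0.15,0],"angular":[0,0,0],"jaw":-1},
  {"slide":[-0.265,-0.149,0],"angular":[0,0,0],"jaw":-1},
  {"slide":[-0.328,-0.131,0],"angular":[0,0,0],"jaw":-1},
  {"slide":[-0.384,-0.098,0],"angular":[0,0,0],"jaw":-1},
  {"slide":[-0.43,-0.051,0],"angular":[0,0,0],"jaw":-1},
  {"slide":[-0.462,0.006,0],"angular":[0,0,0],"jaw":-1},
  {"slide":[-0.478,0.069,0],"angular":[0,0,0],"jaw":-1},
  {"slide":[-0.477,0.134,0],"angular":[0,0,0],"jaw":-1},
  {"slide":[-0.46,0.197,0],"angular":[0,0,0],"jaw":-1},
  {"slide":[-0.426,0.253,0],"angular":[0,0,0],"jaw":-1},
  {"slide":[-0.38,0.299,0],"angular":[0,0,0],"jaw":-1},
  {"slide":[-0.323,0.331,0],"angular":[0,0,0],"jaw":-1},
  {"slide":[-0.259,0.347,0],"angular":[0,0,0],"jaw":-1},
  {"slide":[-0.194,0.346,0],"angular":[0,0,0],"jaw":-1},
  {"slide":[-0.131,0.328,0],"angular":[0,0,0],"jaw":-1},
])

```text
time: 6.75
eef_pos: [0.5592, 0.2869, 0.1121]
ee_rot: [3.141, -0.062, -0.002]
wrist_force: [-6.0, -3.2, 7.6]
gripper_width: 0.0198
grasp_force: 20.0
```

```bash
python3 -c "
from h import *
circ(66.8,20,18)
circ(66.8,4,18)"
```

```text
[{"slide": [0.066, -0.042, 0], "angular": [0, 0, 0], "jaw": -1}, {"slide": [0.116, -0.102, 0], "angular": [0, 0, 0], "jaw": -1}, {"slide": [0.145, -0.174, 0], "angular": [0, 0, 0], "jaw": -1}, {"slide": [0.150, -0.252, 0], "angular": [0, 0, 0], "jaw": -1}, {"slide": [0.131, -0.328, 0], "angular": [0, 0, 0], "jaw": -1}, {"slide": [0.090, -0.394, 0], "angular": [0, 0, 0], "jaw": -1}, {"slide": [0.030, -0.445, 0], "angular": [0, 0, 0], "jaw": -1}, {"slide": [-0.043, -0.474, 0], "angular": [0, 0, 0], "jaw": -1}, {"slide": [-0.121, -0.479, 0], "angular": [0, 0, 0], "jaw": -1}, {"slide": [-0.197, -0.460, 0], "angular": [0, 0, 0], "jaw": -1}, {"slide": [-0.263, -0.418, 0], "angular": [0, 0, 0], "jaw": -1}, {"slide": [-0.313, -0.358, 0], "angular": [0, 0, 0], "jaw": -1}, {"slide": [-0.342, -0.285, 0], "angular": [0, 0, 0], "jaw": -1}, {"slide": [-0.347, -0.207, 0], "angular": [0, 0, 0], "jaw": -1}, {"slide": [-0.328, -0.131, 0], "angular": [0, 0, 0], "jaw": -1}, {"slide": [-0.287, -0.065, 0], "angular": [0, 0, 0], "jaw": -1}, {"slide": [-0.226, -0.015, 0], "angular": [0, 0, 0], "jaw": -1}, {"slide": [-0.154, 0.014, 0], "angular": [0, 0, 0], "jaw": -1}, {"slide": [-0.076, 0.019, 0], "angular": [0, 0, 0], "jaw": -1}, {"slide": [-0.000, 0.000, 0], "angular": [0, 0, 0], "jaw": -1}]
[{"slide": [0.066, -0.042, 0], "angular": [0, 0, 0], "jaw": -1}, {"slide": [0.116, -0.102, 0], "angular": [0, 0, 0], "jaw": -1}, {"slide": [0.145, -0.174, 0], "angular": [0, 0, 0], "jaw": -1}, {"slide": [0.150, -0.252, 0], "angular": [0, 0, 0], "jaw": -1}]
```

>>> jog_arm([
  {"slide":[0.066,-0.042,0],"angular":[0,0,0],"jaw":-1},
  {"slide":[0.116,-0.102,0],"angular":[0,0,0],"jaw":-1},
  {"slide":[0.145,-0.174,0],"angular":[0,0,0],"jaw":-1},
  {"slide":[0.15,-0.252,0],"angular":[0,0,0],"jaw":-1},
  {"slide":[0.131,-0.328,0],"angular":[0,0,0],"jaw":-1},
  {"slide":[0.09,-0.394,0],"angular":[0,0,0],"jaw":-1},
  {"slide":[0.03,-0.445,0],"angular":[0,0,0],"jaw":-1},
  {"slide":[-0.043,-0.474,0],"angular":[0,0,0],"jaw":-1},
  {"slide":[-0.121,-0.479,0],"angular":[0,0,0],"jaw":-1},
  {"slide":[-0.197,-0.46,0],"angular":[0,0,0],"jaw":-1},
  {"slide":[-0.263,-0.418,0],"angular":[0,0,0],"jaw":-1},
  {"slide":[-0.313,-0.358,0],"angular":[0,0,0],"jaw":-1},
  {"slide":[-0.342,-0.285,0],"angular":[0,0,0],"jaw":-1},
  {"slide":[-0.347,-0.207,0],"angular":[0,0,0],"jaw":-1},
  {"slide":[-0.328,-0.131,0],"angular":[0,0,0],"jaw":-1},
  {"slide":[-0.287,-0.065,0],"angular":[0,0,0],"jaw":-1},
  {"slide":[-0.226,-0.015,0],"angular":[0,0,0],"jaw":-1},
  {"slide":[-0.154,0.014,0],"angular":[0,0,0],"jaw":-1},
  {"slide":[-0.076,0.019,0],"angular":[0,0,0],"jaw":-1},
  {"slide":[0,0,0],"angular":[0,0,0],"jaw":-1},
])

```text
time: 9.25
eef_pos: [0.5589, 0.2869, 0.112]
ee_rot: [3.14, -0.062, -0.003]
wrist_force: [-6.7, -6.5, 12.6]
gripper_width: 0.0197
grasp_force: 20.0
```

>>> jog_arm([
  {"slide":[0.066,-0.042,0],"angular":[0,0,0],"jaw":-1},
  {"slide":[0.116,-0.102,0],"angular":[0,0,0],"jaw":-1},
  {"slide":[0.145,-0.174,0],"angular":[0,0,0],"jaw":-1},
  {"slide":[0.15,-0.252,0],"angular":[0,0,0],"jaw":-1},
  {"slide":[0.15,-0.252,0],"angular":[0,0,0],"jaw":-1},
  {"slide":[0.15,-0.252,0],"angular":[0,0,0],"jaw":-1},
  {"slide":[0.15,-0.252,0],"angular":[0,0,0],"jaw":-0.3},
  {"slide":[0.15,-0.252,0],"angular":[0,0,0],"jaw":-0.3},
  {"slide":[0.15,-0.252,0],"angular":[0,0,0],"jaw":-0.3},
  {"slide":[0.15,-0.252,0.25],"angular":[0,0,0],"jaw":-0.3},
  {"slide":[0.15,-0.252,0.5],"angular":[0,0,0],"jaw":-0.3},
])

```text
time: 10.62
eef_pos: [0.5894, 0.236, 0.2127]
ee_rot: [3.141, -0.063, -0.003]
wrist_force: [0.9, 0.6, 0.4]
gripper_width: 0.0317
grasp_force: 0.0
```

>>> jog_arm([
  {"slide":[-0.2,-0.75,0],"angular":[0,0,0],"jaw":-0.3},
  {"slide":[-0.2,-0.75,0],"angular":[0,0,0],"jaw":-0.3},
  {"slide":[-0.2,-0.75,0],"angular":[0,0,0],"jaw":-0.3},
  {"slide":[-0.2,-0.75,0],"angular":[0,0,0],"jaw":-0.3},
  {"slide":[-0.2,-0.75,0],"angular":[0,0,0],"jaw":-0.3},
])

```text
time: 11.25
eef_pos: [0.5502, 0.0865, 0.212]
ee_rot: [-3.141, 0.063, -0.0]
wrist_force: [0.5, 0.2, -0.4]
gripper_width: 0.0318
grasp_force: 0.0
```

```bash
python3 - <<'E'
from h import *
d=snap('wrist','w3');s=robot.state();print(s['time'],s['eef_pos'],s['ee_rot'])
cv2.imwrite('pics/w3b.png',cv2.resize(d['img'][:,:,::-1],(800,600),interpolation=cv2.INTER_CUBIC))
E
```

```text
11.3 [0.55024895 0.08678608 0.21188467] [-3.14073720e+00  6.21702749e-02 -7.76503498e-05]
```

View pics/w3b.png

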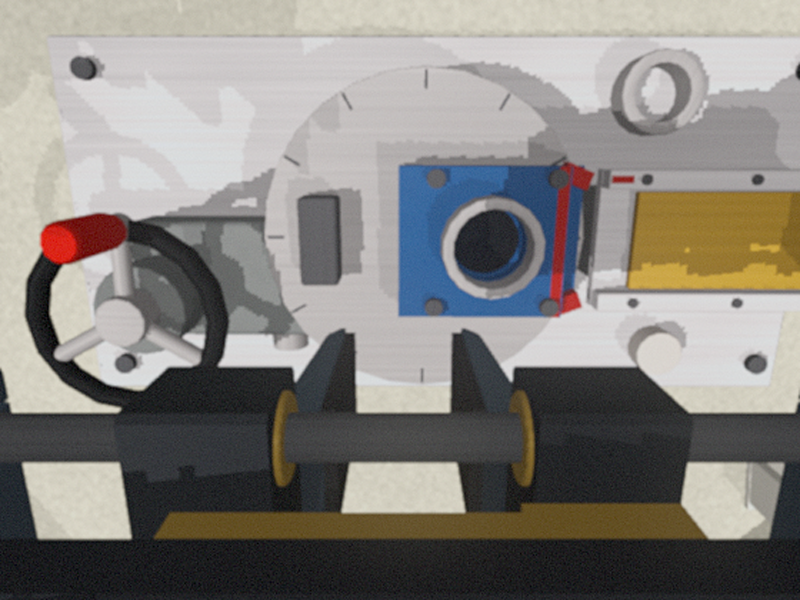

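The slot now faces the rail: body edges at rows 165 and 315, rail at rows 170-305. I'll measure the edge angles with sub-pixel line fits.

```bash
python3 - <<'E'
from h import *
d=load('w3');I=d['img'].astype(int)
R,G,B=I[...,0],I[...,1],I[...,2]
blue=(B-R).astype(float); brass=(R-B).astype(float)
def edge(ch,cols,r0,r1,z,name,axis=0):
    P=[]
    for c in cols:
        s=cv2.GaussianBlur((ch[r0:r1,c] if axis==0 else ch[c,r0:r1]).astype(np.float32).reshape(-1,1),(1,5),0).ravel()
        g=np.abs(np.diff(s));k=g.argmax();
        if not 1<=k<len(g)-1: continue
        den=g[k-1]-2*g[k]+g[k+1];o=.5*(g[k-1]-g[k+1])/den if den else 0
        t=r0+k+.5+o
        P.append(atz(d,c,t,z)[:2] if axis==0 else atz(d,t,c,z)[:2])
    P=np.array(P);vx,vy,x0,y0=cv2.fitLine(P.astype(np.float32),cv2.DIST_HUBER,0,1e-4,1e-4).ravel()
    n=np.array([-vy,vx]);e=np.abs((P-[x0,y0])@n)
    a=np.degrees(np.arctan2(vy,vx))%180
    print(name,'angle %.2f'%a,'mid',np.round([x0,y0],4),'rms %.2f mm'%(1e3*e.mean()),len(P))
edge(blue,range(287,375,2),108,124,.087,'body+x')
edge(blue,range(287,368,2),212,228,.087,'body-x')
edge(blue,range(125,212,2),270,290,.087,'body back (x dir)',1)
gr=I.sum(2).astype(float)
edge(gr,range(430,555,3),110,125,.083,'rail+x outer')
edge(brass,range(448,555,3),126,145,.079,'brass+x')
edge(brass,range(448,555,3),195,211,.079,'brass-x')
edge(gr,range(425,555,3),208,222,.083,'rail-x outer')
edge(gr,range(60,520,6),18,35,.012,'base plate +x')
E
```

```text
body+x angle 87.38 mid [0.6153 0.0504] rms 0.06 mm 44
body-x angle 87.40 mid [0.5313 0.0495] rms 0.15 mm 41
body back (x dir) angle 177.46 mid [0.573  0.0886] rms 0.04 mm 44
rail+x outer angle 87.48 mid [ 0.607  -0.0795] rms 0.62 mm 42
brass+x angle 87.61 mid [ 0.5952 -0.0878] rms 0.03 mm 36
brass-x angle 87.50 mid [ 0.5397 -0.0939] rms 0.08 mm 36
rail-x outer angle 88.87 mid [ 0.5278 -0.0775] rms 1.24 mm 44
base plate +x angle 87.64 mid [0.6931 0.0759] rms 0.09 mm 77
```

The slot is aligned: body at 87.4°, rail and base at 87.5-87.6°. Next I go behind the lug with the fingers closed.

>>> jog_arm([
  {"slide":[0.03,-0.71,0],"angular":[0,0,0],"jaw":-1},
  {"slide":[0.03,-0.71,0],"angular":[0,0,0],"jaw":-1},
  {"slide":[0.03,-0.71,0],"angular":[0,0,0],"jaw":-1},
  {"slide":[0.03,-0.71,0],"angular":[0,0,0],"jaw":-1},
])

```text
time: 11.8
eef_pos: [0.5564, -0.0561, 0.2117]
ee_rot: [-3.141, 0.064, 0.0]
wrist_force: [0.6, 0.7, -0.6]
gripper_width: 0.0007
grasp_force: 0.0
```

>>> jog_arm([
  {"slide":[0.035,-0.71,0],"angular":[0,0,0],"jaw":-1},
  {"slide":[0.035,-0.71,0],"angular":[0,0,0],"jaw":-1},
  {"slide":[0.035,-0.71,0],"angular":[0,0,0],"jaw":-1},
  {"slide":[0.035,-0.71,0],"angular":[0,0,0],"jaw":-1},
  {"slide":[0.035,-0.71,-0.3],"angular":[0,0,0],"jaw":-1},
  {"slide":[0.035,-0.71,-0.6],"angular":[0,0,0],"jaw":-1},
  {"slide":[0.035,-0.71,-0.6],"angular":[0,0,0],"jaw":-1},
  {"slide":[0.035,-0.71,-0.6],"angular":[0,0,0],"jaw":-1},
])

```text
time: 12.8
eef_pos: [0.5643, -0.1972, 0.0939]
ee_rot: [3.14, -0.061, 0.003]
wrist_force: [0.3, 0.5, 0.5]
gripper_width: 0.0005
grasp_force: 0.0
```

```bash
python3 - <<'E'
from h import *
s=robot.state();print(s['time'],s['eef_pos'],s['wrist_force'],s['gripper_width'])
a=snap('scene','s4')['img'][195:255,208:308,::-1];b=snap('side','d4')['img'][155:215,250:350,::-1]
cv2.imwrite('pics/p4.png',cv2.resize(np.hstack([a,b]),None,fx=4,fy=4,interpolation=cv2.INTER_CUBIC))
E
```

```text
12.8 [ 0.56426412 -0.197191    0.09393441] [0.29870923 0.454725   0.46682445] 0.00047782847167178607
```

View pics/p4.png

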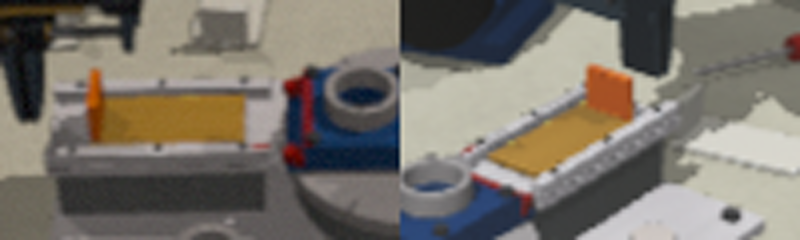

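The closed fingers stand behind the orange lug: tip at (30,115) and lug at (95,105) in the left panel. Next I push.

>>> jog_arm([
  {"slide":[0.003,0.06,0],"angular":[0,0,0],"jaw":-1},
  {"slide":[0.005,0.12,0],"angular":[0,0,0],"jaw":-1},
  {"slide":[0.007,0.16,0],"angular":[0,0,0],"jaw":-1},
  {"slide":[0.009,0.2,0],"angular":[0,0,0],"jaw":-1},
  {"slide":[0.01,0.24,0],"angular":[0,0,0],"jaw":-1},
  {"slide":[0.012,0.28,0],"angular":[0,0,0],"jaw":-1},
  {"slide":[0.014,0.32,0],"angular":[0,0,0],"jaw":-1},
  {"slide":[0.015,0.36,0],"angular":[0,0,0],"jaw":-1},
  {"slide":[0.017,0.4,0],"angular":[0,0,0],"jaw":-1},
])

```text
time: 14.02
eef_pos: [0.5665, -0.1176, 0.0919]
ee_rot: [3.141, -0.063, 0.0]
wrist_force: [-0.1, -4.3, 4.4]
gripper_width: 0.0005
grasp_force: 2.2
```

>>> jog_arm([
  {"slide":[0.001,0.03,0],"angular":[0,0,0],"jaw":-1},
  {"slide":[0.003,0.06,0],"angular":[0,0,0],"jaw":-1},
  {"slide":[0.004,0.09,0],"angular":[0,0,0],"jaw":-1},
  {"slide":[0.005,0.12,0],"angular":[0,0,0],"jaw":-1},
  {"slide":[0.006,0.15,0],"angular":[0,0,0],"jaw":-1},
])

```text
time: 14.65
eef_pos: [0.5677, -0.0877, 0.0919]
ee_rot: [3.141, -0.063, -0.0]
wrist_force: [-0.4, -2.9, 3.3]
gripper_width: 0.0006
grasp_force: 2.0
```

>>> jog_arm([
  {"slide":[0.001,0.03,0],"angular":[0,0,0],"jaw":-1},
  {"slide":[0.003,0.06,0],"angular":[0,0,0],"jaw":-1},
  {"slide":[0.004,0.09,0],"angular":[0,0,0],"jaw":-1},
  {"slide":[0.005,0.12,0],"angular":[0,0,0],"jaw":-1},
  {"slide":[0.006,0.14,0],"angular":[0,0,0],"jaw":-1},
])

```text
time: 15.28
eef_pos: [0.5687, -0.0595, 0.0917]
ee_rot: [-3.141, 0.063, 0.001]
wrist_force: [0.1, -0.6, -0.2]
gripper_width: 0.0007
grasp_force: 0.5
```

>>> jog_arm([
  {"slide":[0,0.01,0],"angular":[0,0,0],"jaw":-1},
  {"slide":[0.001,0.02,0],"angular":[0,0,0],"jaw":-1},
  {"slide":[0.001,0.03,0],"angular":[0,0,0],"jaw":-1},
  {"slide":[0.002,0.04,0],"angular":[0,0,0],"jaw":-1},
])

```text
time: 15.78
eef_pos: [0.5693, -0.052, 0.0919]
ee_rot: [-3.141, 0.063, -0.0]
wrist_force: [0.3, -0.7, -1.6]
gripper_width: 0.0003
grasp_force: 0.5
```

>>> jog_arm([
  {"slide":[0,0.01,0],"angular":[0,0,0],"jaw":-1},
  {"slide":[0.001,0.02,0],"angular":[0,0,0],"jaw":-1},
  {"slide":[0.001,0.02,0],"angular":[0,0,0],"jaw":-1},
])

```text
time: 16.15
eef_pos: [0.5695, -0.0479, 0.0919]
ee_rot: [-3.141, 0.063, -0.0]
wrist_force: [0.1, -0.8, -0.8]
gripper_width: 0.0003
grasp_force: 0.0
```

>>> jog_arm([
  {"slide":[0,0.01,0],"angular":[0,0,0],"jaw":-1},
  {"slide":[0,0.01,0],"angular":[0,0,0],"jaw":-1},
])

```text
time: 16.4
eef_pos: [0.5694, -0.0465, 0.092]
ee_rot: [3.14, -0.063, -0.0]
wrist_force: [-1.4, -5.8, 1.0]
gripper_width: 0.0006
grasp_force: 3.1
```

```bash
python3 - <<'E'
from h import *
a=snap('scene','s5')['img'][195:255,208:308,::-1];b=snap('side','d5')['img'][155:215,250:350,::-1]
cv2.imwrite('pics/p5.png',cv2.resize(np.hstack([a,b]),None,fx=4,fy=4,interpolation=cv2.INTER_CUBIC))
s=robot.state();print(s['time'],s['eef_pos'],s['wrist_force'],s['gripper_width'],s['grasp_force'])
E
```

```text
16.5 [ 0.56943332 -0.04654176  0.09198467] [-1.50237513 -5.86345288  0.23383798] 0.0006580247955167297 2.9355458679492585
```

View pics/p5.png

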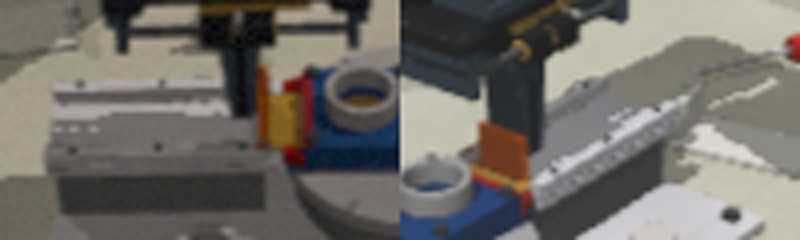

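The plate is in the slot with the lug at (265,105), right at the mouth, and 6 N on the tool. I press on in small steps to confirm the end stop.

>>> jog_arm([
  {"slide":[0,0.005,0],"angular":[0,0,0],"jaw":-1},
  {"slide":[0,0.01,0],"angular":[0,0,0],"jaw":-1},
  {"slide":[0,0.01,0],"angular":[0,0,0],"jaw":-1},
])

```text
time: 16.88
eef_pos: [0.5696, -0.0462, 0.0924]
ee_rot: [3.138, -0.063, 0.001]
wrist_force: [-4.4, -21.3, 6.0]
gripper_width: 0.0003
grasp_force: 10.8
```

It is against a hard stop at the predicted place. Next I back off, rise and check.

>>> jog_arm([
  {"slide":[-0.003,-0.05,0],"angular":[0,0,0],"jaw":-1},
  {"slide":[-0.008,-0.2,0],"angular":[0,0,0],"jaw":-1},
  {"slide":[-0.008,-0.2,0.3],"angular":[0,0,0],"jaw":-1},
  {"slide":[-0.05,0.1,0.7],"angular":[0,0,0],"jaw":-1},
  {"slide":[-0.3,0.3,0.7],"angular":[0,0,0],"jaw":-1},
  {"slide":[-0.3,0.3,0.7],"angular":[0,0,0],"jaw":-1},
  {"slide":[-0.3,0.3,0.7],"angular":[0,0,0],"jaw":-1},
  {"slide":[-0.3,0.3,0.7],"angular":[0,0,0],"jaw":-1},
])

```text
time: 17.88
eef_pos: [0.5099, 0.0154, 0.2314]
ee_rot: [3.141, -0.063, -0.0]
wrist_force: [-0.6, 0.1, 0.1]
gripper_width: 0.0006
grasp_force: 0.0
```

```bash
python3 - <<'E'
from h import *
d=snap('wrist','w6');s=robot.state();print(s['time'],s['eef_pos'],s['wrist_force'])
p=np.load('pose.npy')
c,sn=np.cos(p[2]),np.sin(p[2])
for q in((0,-.11,.111),(-.02,-.102,.111),(.02,-.102,.111)):
    print(proj(d,(p[0]+c*q[0]-sn*q[1],p[1]+sn*q[0]+c*q[1],q[2]))*800/560)
cv2.imwrite('pics/w6b.png',cv2.resize(d['img'][:,:,::-1],(800,600),interpolation=cv2.INTER_CUBIC))
E
```

```text
17.925 [0.50992209 0.01526765 0.23126043] [ 0.18706722 -1.00445285 -0.1873306 ]
[492.95053239 175.17814777]
[476.46111589 213.38899428]
[479.1293754  135.57078807]
```

View pics/w6b.png

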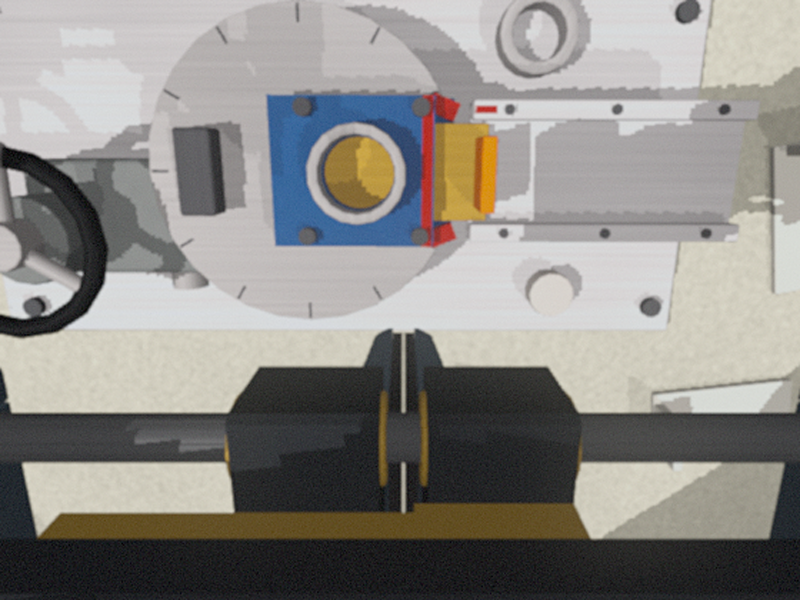

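The plate is in the slot, lug at (487,175), wheel untouched and fingers clear. As a last check, I'll find the turntable axis from the valve's rear edge before and after turning, and compare it with the lug position.

```bash
python3 - <<'E'
from h import *
k=lambda d,u,v,z:atz(d,u*.7-.15,v*.7-.15,z)[:2]
d2,d6=load('w2'),load('w6')
M1=(k(d2,402,197,.087)+k(d2,538,262,.087))/2; M2=(k(d6,267,96,.087)+k(d6,276,246,.087))/2
u=lambda a:np.array([np.cos(np.radians(a)),np.sin(np.radians(a))])
w=u(153.6)-u(87.5);h=(M1-M2)@w/(w@w);A=M2-h*u(87.5)
print(M1,M2,'h',h,'A',A, 'res',M1-M2-h*w)
L=k(d6,497,174,.111);print('lug back',L,'dist along rail from axis',(L-A)@u(-92.5))
print('from finger contact',(np.array([.5696,-.0462-.0135])-A)@u(-92.5), (np.array([.5696,-.0462])-A)@u(-92.5))
# vs front mouth edge of plate: plate rear edge
for un,v in((490,217),):print('plate rear',(k(d6,un,v,.077)-A)@u(-92.5))
E
```

```text
[0.56151069 0.07912257] [0.57438968 0.08824835] h 0.014421151991988856 A [0.57376064 0.07384092] res [ 0.00066725 -0.0011305 ]
lug back [ 0.56997349 -0.03608474] dist along rail from axis 0.10998623032485949
from finger contact 0.13359530312812518 0.12010815213677008
plate rear 0.11275529326846005
```

```bash
python3 -c "
from h import *
print(robot.hand_in())"
```

```text
the job is handed in; nothing more can be done
None
```

I turned the slot to face the rail (measured within about 0.3°) and pushed the gate to its hard stop, with the lug back 110 mm from the axis as it should be when home. The arm is clear and the job is handed in; no verdict was shown.

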